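Push the peg tray and the brush back to the sill

ROBOT

A 7-joint arm with a two-finger parallel gripper is mounted at the origin on the work surface. World frame = base frame: x ahead of the robot, y to its left, z up, the work surface at z = 0. Lengths are in mm, angles in rad, forces in N, time in s.
With the tool pointing down it reaches from about 400 to 850 mm from the base axis. Payload 4.5 kg.
Tool frame: the origin (TCP) lies where the fingers leave the gripper's body, on its centre line; the fingertips stand 64 mm ahead of it and the grasp point (between the pads) lies 45 mm ahead of it; z points along the fingers, y is the direction in which the jaws open and shut (so a half turn about z gives the same grasp; the last joint's range is limited). The gripper opens to 88 mm and grips with 3 to 60 N. Pads are 18 mm wide; open, the fingers measure 123 mm over their backs; the gripper's body (75 mm by 187 mm) begins 45 mm behind the grasp point.
Start: joints at [1.273, 0.689, -0.195, 1.565, 0.157, 0.902, -0.215], TCP at [203.618, -590.921, 302.743] pointing down, gripper open.
Joint ranges: [-3.01, 3.01], [-0.46, 2.08], [-1.47, 1.51], [0.13, 2.56], [-1, 4.14], [0.04, 2.09], [-2.66, 2.66]. Speed limits (rad/s): [2.57, 2.57, 3.14, 3.14, 3.14, 3.14, 3.14].

INTERFACE

Orientations are given as a 3x3 rotation matrix whose columns are the frame's x, y, z axes.
In Python, from rig import bot gives the robot as it stands.
- The arm moves only by the tool move_arm, never from a script. Its argument "motion" is one flat list of numbers, 7 for each row, row after row: the turn, a rotation vector about the world's x, y, z in rad, then the shift along the world's x, y, z in mm, then the opening, from 0 (shut) to 1 (fully open). In form: [ax, ay, az, dx, dy, dz, claw, ax, ay, az, dx, dy, dz, claw, ...]. A call has 1 to 12 rows; each row is the pose to reach, as a shift and turn from the pose commanded when the call began; what a row does not reach only later rows make up. A row lasts 1/8 s, in which the tool goes at most 62.5 mm and 10.7 degrees, less where a joint would pass 70% of its speed; a pose out of reach is approached as far as the arm can. A call with a gripper value outside its range is refused whole. The fingers move at their own pace and stop on an object; the grip force is fixed at half the most. Time passes only in rows, so rows that repeat a pose let the fingers close. It gives the time, the measured TCP pose, the force and the opening at its end, in the units of the state.
- bot.read_state(): the state, without advancing time (a new reading comes with each control period).
- bot.get_image(name): name is "side" or "top" or "wrist"; returns the picture (400x640x3 uint8, blue, green, red); there is no depth.
- bot.camera_params(name): a dict with "K" (3x3 intrinsics, pixels), "k1" (the pictures are not rectified: a ray, as slopes to the right and down, at radius r is drawn at 1 + k1 r^2 times it, then the intrinsics apply), "R" (3x3) and "t" (3): a world point X has camera coordinates R X + t; the wrist camera has in their place "tool_from_camera" (4x4, takes a point from camera to tool coordinates, whose origin is the TCP and whose axes are the flange's). Camera axes: x right, y down, z forward; pixel columns grow to the right and rows downward; lengths in mm; the calibration is good to about 2 mm. A picture is of the moment at which its call begins: read the wrist's pose just before it. camera_params takes no time and is no camera call.
- bot.sign_off(): hands the job in, once; it reports no verdict.
Trained networks look in the newest picture that a camera, given by its name, has taken for a name from the list of things; names that differ only in an ending like _2 or _b are one class to them, and where a whole thing is asked for, a point or a joint stands for the part that bears it (a point fixed in the world has none). Each returns a list of dicts, best first, with "score" (0 to 1); they miss things now and then, are a little off and sometimes report something else, mostly with a low value. They report only what shows in the picture. A call takes as long as a camera call.
- bot.recognise(camera, target): "location" ([x, y, z] in mm, in world coordinates, good to about 4 mm: the middle of the surface that is visible of it).
- bot.cut_out(camera, target): "region" (400x640 bool, what is visible of it).
The state is a dict: "clock": time; "joint_pos": joint angles; "qvel": joint speeds; "joint_efforts": joint torques, N m; "ee_pos": TCP position; "tcp_rot": TCP orientation; "ft_force": force on the tool from outside, world axes, zero at the start; "moment": the same for the moment, N m; "gripper_width": finger opening in mm.
Only numpy, scipy, OpenCV 4.12 (cv2) and the standard library are available. Lean on these libraries where they do the work, as an engineer would, in place of code of your own. Each camera call takes 0.05 s, during which the arm holds its last target. There are 200 camera calls.

TASK

Clear the front of the laundry ledge by pushing things back over the tiles: slide the peg tray into the corner so that its long far side is flush against the tiled upstand and its right end touches the side of the three storage tiers, and push the scrubbing brush back until it lies lengthwise flush against the upstand. Push them gently with the fingers, keeping both flat on the tiles - nothing is to be lifted, carried or tipped - and leave everything else where it stands.

Things in the scene. Friction and masses are not known exactly. Their poses are not given: they have to be found in the camera images.
- tray: Peg tray: open pink plastic tray holding wooden clothes pegs, upright walls 4 mm thick, 110 mm along its x by 170 mm along its y, 36 mm high (pegs stay below the rim and do not come out), 0.2 to 0.5 kg, loose. Origin at the centre of its underside; its x axis points to its long far side (roughly away from the robot), its y axis to its left end (the right end, at -y, is the one that goes to the tiers). It starts turned by up to 20 degrees.
- brush: Wooden scrubbing brush lying bristles down: wood back 50 mm along its x by 140 mm along its y with half-round ends (straight sides 90 mm long), 34 mm high in all (the wood from 16 to 34 mm, bristle block 44 x 116 mm under it), 0.12 to 0.25 kg, loose. Origin at the centre of its underside; x across it, y along its length. It starts turned by up to 23 degrees, to the left of the tray.
- upstand: Fixed tiled upstand (low sill kerb) across the whole far side of the ledge, 45 mm high. Origin on its upright front face, at the ledge surface, half-way along; that face is flat, is the plane x = 0 of this frame and looks to -x; y runs along it to the left. Low aluminium window track (top 63 mm above the ledge) from 70 mm behind the face.
- tiers: Stack of three pale blue plastic storage tiers, heavy with contents and fixed, its back against the upstand: 190 mm along x, 150 mm along y, 186 mm high. Origin at the centre of its underside; its flat left side, where the tray belongs, is the plane y = +75 mm of its frame. Drawer pulls on the -x front stick out to 105 mm.
- jar: Empty glass jar with twist lid, diameter 76 mm, 115 mm high, standing; to be left alone. Origin at the centre of its underside.
- bottle: White detergent bottle, diameter 68 mm, 185 mm high, standing; to be left alone. Origin at the centre of its underside.
- mug: White mug, rim diameter 80 mm, 85 mm high, handle at its +y; to be left alone. Origin at the centre of its underside.
- soap: Bar of soap in a clear dish, 85 x 120 x 31 mm; to be left alone. Origin at the centre of its underside.
- clip: Single wooden clothes peg lying on the tiles, 72 mm along its x, 10 mm wide, 16 mm high; to be left alone. Origin at the centre of its underside.

How it is judged:
By the outcome, as a careful person would: the job done as asked, in the order asked, and still so for the second after the job is handed in, with the robot touching nothing.
It also fails if it takes over 67 s, if anything falls off the work surface, if the arm or the gripper's body presses on something with over 40 N, if the wrist force passes 120 N, or if a joint passes its speed limit or range.

## Working session

There is one attempt and no reset: what is moved stays moved. The work goes in short steps, Python scripts to look and compute and a tool call to move; the robot and the scene stay as the last step left them, time stands still between calls to the robot, and variables do not carry over. Pictures are saved under pics/ and viewed, about 8 in all and at most 12, crops included, and the job is handed in when it is done.

Besides the shell and the picture viewer there is one more tool, called as a command line: name --argument value ..., lists and objects as JSON in quotes. move_arm: Moves the arm, as the interface text tells. Its arguments: {"type":"object","properties":{"motion":{"type":"array"}},"required":["motion"]}

```bash
mkdir -p pics; ls; python3 - <<'E'
from rig import bot
import cv2, numpy as np
s=bot.read_state(); print(s)
ims=[]
for c in("top","side"):
    im=bot.get_image(c); cv2.imwrite(f"pics/{c}0.png",im)
    p=bot.camera_params(c); print(c,p)
    for t in("tray","brush","upstand","tiers","jar","bottle","mug","soap","clip"):
        print(c,t,[(np.round(r["location"],0).tolist(),round(r["score"],2)) for r in bot.recognise(c,t)[:2]])
E
```

```text
pics
{'clock': 0.0, 'joint_pos': array([ 1.2728128 ,  0.68998697, -0.19451291,  1.56634317,  0.15728521,
        0.9025159 , -0.21509376]), 'qvel': array([-0.00051609,  0.00039948, -0.00026626, -0.0008938 ,  0.00141725,
       -0.00039956,  0.00091324]), 'joint_efforts': array([ 5.91103490e-04, -5.27551317e+01, -1.26679312e+00, -1.53427273e+01,
       -5.26854582e-02,  6.61531580e-03,  1.83748780e-04]), 'ee_pos': array([ 203.37337926, -590.43394971,  301.90827264]), 'tcp_rot': array([[ 9.45436618e-01,  3.25805273e-01, -7.25404885e-04],
       [ 3.25806056e-01, -9.45435068e-01,  1.71617489e-03],
       [-1.26684390e-04, -1.85887588e-03, -9.99998264e-01]]), 'ft_force': array([0.15190534, 0.29078896, 0.22158291]), 'moment': array([ 0.0403138 , -0.01314347, -0.01241121]), 'gripper_width': 87.98117559028626}
top {'K': array([[403.49904544,   0.        , 316.74442418],
       [  0.        , 403.49904544, 201.8166454 ],
       [  0.        ,   0.        ,   1.        ]]), 'k1': -0.06999936307264798, 'R': array([[-0.00171021, -0.99999456,  0.00282223],
       [-0.98653212,  0.00122557, -0.16
[... 656 characters left out ...]
    , 473.62094981, 204.17782822],
       [  0.        ,   0.        ,   1.        ]]), 'k1': -0.08271237310884819, 'R': array([[-0.79319231, -0.60869037, -0.01849313],
       [-0.34912073,  0.47940601, -0.80516122],
       [ 0.4989596 , -0.63219135, -0.59276758]]), 't': array([ 366.40464705,  207.65089631, 1411.56061626])}
side tray [([493.0, 1.0, 16.0], 0.95)]
side brush [([517.0, 262.0, 32.0], 0.57)]
side upstand [([720.0, 410.0, 45.0], 0.76)]
side tiers [([520.0, -262.0, 130.0], 0.63)]
side jar [([297.0, 344.0, 84.0], 0.72)]
side bottle [([249.0, -325.0, 90.0], 0.7)]
side mug [([519.0, 438.0, 57.0], 0.81)]
side soap [([435.0, -484.0, 16.0], 0.63)]
side clip [([378.0, -235.0, 6.0], 0.48)]
```

View pics/top0.png

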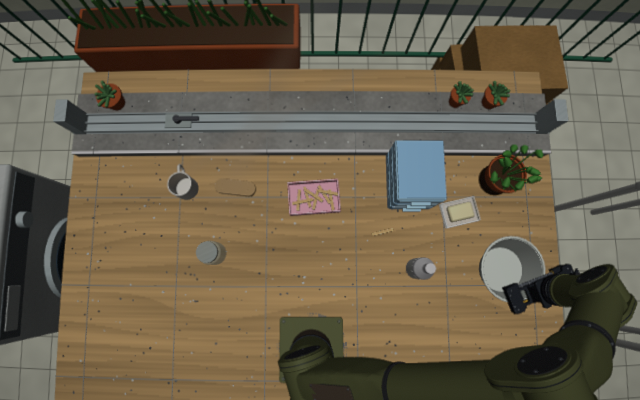

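View pics/side0.png

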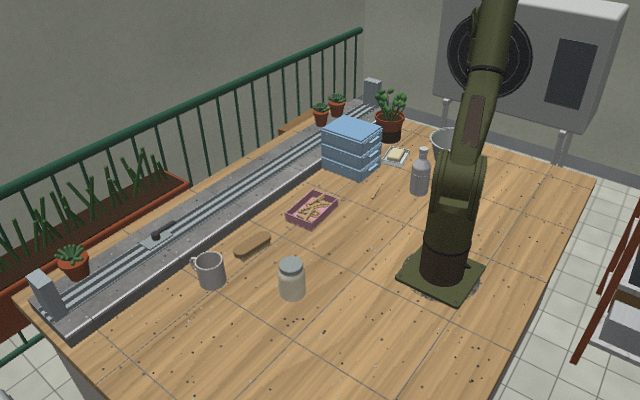

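```bash
cat > h.py <<'E'
from rig import bot
import cv2, numpy as np
from scipy.optimize import minimize
def proj(c,X):
    p=bot.camera_params(c); X=np.atleast_2d(X)@p["R"].T+p["t"]
    s=X[:,:2]/X[:,2:]; s=s*(1+p["k1"]*(s**2).sum(1,keepdims=True))
    return s*p["K"][0,0]+p["K"][:2,2]
def unproj(c,uv,z):
    p=bot.camera_params(c); d=(np.atleast_2d(uv)-p["K"][:2,2])/p["K"][0,0]; s=d.copy()
    for _ in range(20): s=d/(1+p["k1"]*(s**2).sum(1,keepdims=True))
    r=np.c_[s,np.ones(len(s))]@p["R"]; C=-p["R"].T@p["t"]
    return C+r*((z-C[2])/r[:,2])[:,None]
def outline(name):
    if name=="tray": o=np.array([[55,85],[55,-85],[-55,-85],[-55,85.]]); zs=(0,36)
    elif name=="brush":
        a=np.linspace(0,np.pi,13); e=25*np.c_[np.cos(a),np.sin(a)]
        o=np.r_[e+[0,45],-e-[0,45]]; zs=(16,34)
    elif name=="tiers": o=np.array([[95,75],[95,-75],[-95,-75],[-95,75.]]); zs=(0,186)
    return o,zs
def pts(name,q):
    o,zs=outline(name); c,s=np.cos(q[2]),np.sin(q[2])
    w=o@np.array([[c,s],[-s,c]])+q[:2]
    return np.vstack([np.c_[w,np.full(len(w),z)] for z in zs])
def sil(c,name,q,S=4):
    m=np.zeros((400*S,640*S),np.uint8)
    h=cv2.convexHull(np.round((proj(c,pts(name,q))+.5)*S).astype(np.int32))
    cv2.fillConvexPoly(m,h,1); return m
def fit(name,q0,masks,S=4):
    M={c:cv2.resize(m.astype(np.uint8),None,fx=S,fy=S,interpolation=cv2.INTER_NEAREST) for c,m in masks.items()}
    def f(v):
        q=(v[0],v[1],v[2]/100)
        return sum(1-(sil(c,name,q)&m).sum()/(sil(c,name,q)|m).sum() for c,m in M.items())
    st=np.array([q0[0],q0[1],q0[2]*100])
    best=None
    for _ in range(3):
        r=minimize(f,st,method="Nelder-Mead",options=dict(initial_simplex=st+np.array([[0,0,0],[12,0,0],[0,12,0],[0,0,12.]]),xatol=.1,fatol=1e-4)); st=r.x
    return np.r_[r.x[:2],r.x[2]/100],r.fun
def mask(c,name):
    r=bot.cut_out(c,name); return r[0]["region"] if r else None
E
cat > m.py <<'E'
from h import *
import sys
tag=sys.argv[1]
ims={c:bot.get_image(c) for c in("top","side")}
Q={"tray":(496,-4,0.1),"brush":(522,258,-.1),"tiers":(600,-310,0)}
for n in sys.argv[2:]:
    ms={c:mask(c,n) for c in ims}
    ms={c:m for c,m in ms.items() if m is not None}
    for sub in ([c] for c in ms):
        q,f=fit(n,Q[n],{c:ms[c] for c in sub}); print(n,sub,np.round(q,3),round(f,3))
    q,f=fit(n,Q[n],ms); print(n,list(ms),np.round(q,3),round(f,3))
    for c in ims:
        o=proj(c,pts(n,q)); k=len(o)//2
        cv2.polylines(ims[c],[np.round(o[k:]*16).astype(np.int32)],True,(0,255,0),1,cv2.LINE_AA,4)
t=cv2.resize(ims["top"][130:220,160:460],None,fx=2.6,fy=2.6,interpolation=cv2.INTER_CUBIC)
s=cv2.resize(ims["side"][110:270,180:400],None,fx=2.1,fy=2.1,interpolation=cv2.INTER_CUBIC)
s=cv2.copyMakeBorder(s,0,0,0,t.shape[1]-s.shape[1],0)
cv2.imwrite(f"pics/{tag}.png",np.vstack([t,s]))
E
cat > up.py <<'E'
from h import *
im=bot.get_image("top"); m=mask("top","upstand"); print(m.sum())
for u in range(110,380,30):
    col=np.where(m[:,u])[0]; print(u,col.min(),col.max(),np.round(unproj("top",[u,col.max()+.5],0)[0],1), im[148:160,u].sum(1).tolist())
E
python3 m.py fit0 tray brush tiers; python3 up.py
```

```text
tray ['top'] [ 4.97315e+02 -6.09700e+00  7.50000e-02] 0.028
tray ['side'] [ 4.96793e+02 -6.83100e+00  7.40000e-02] 0.044
tray ['top', 'side'] [ 4.97346e+02 -6.23100e+00  7.50000e-02] 0.076
brush ['top'] [ 5.30359e+02  2.57085e+02 -1.27000e-01] 0.065
brush ['side'] [ 5.23081e+02  2.59716e+02 -6.00000e-02] 0.115
brush ['top', 'side'] [ 5.28961e+02  2.56746e+02 -1.17000e-01] 0.259
tiers ['top'] [ 5.46990e+02 -3.28103e+02 -5.00000e-03] 0.062
tiers ['side'] [ 5.53710e+02 -3.33738e+02  1.07000e-01] 0.063
tiers ['top', 'side'] [ 5.48967e+02 -3.27524e+02  1.10000e-02] 0.144
30897
110 83 155 [649.6 712.5   0. ] [257, 270, 372, 464, 488, 328, 132, 98, 212, 323, 336, 324]
140 92 155 [648.6 603.    0. ] [281, 289, 417, 483, 496, 227, 94, 124, 282, 333, 335, 323]
170 92 155 [647.7 495.1   0. ] [285, 320, 444, 490, 463, 186, 108, 176, 296, 334, 332, 323]
200 92 155 [647.  388.6   0. ] [294, 355, 455, 460, 352, 172, 141, 223, 320, 339, 324, 316]
230 91 155 [646.5 283.    0. ] [312, 369, 442, 430, 325, 194, 169, 248, 325, 351, 343, 322]
260 91 154 [649.7 178.2   0. ] [300, 384, 461, 436, 301, 160, 142, 242, 325, 350, 346, 336]
290 91 154 [649.4  73.7   0. ] [327, 416, 476, 437, 288, 138, 126, 238, 327, 365, 364, 347]
320 91 154 [649.3 -30.7   0. ] [321, 410, 477, 445, 288, 136, 129, 241, 324, 354, 355, 350]
350 91 154 [ 649.2 -135.1    0. ] [332, 406, 475, 430, 277, 130, 127, 243, 331, 352, 340, 337]
```

View pics/fit0.png

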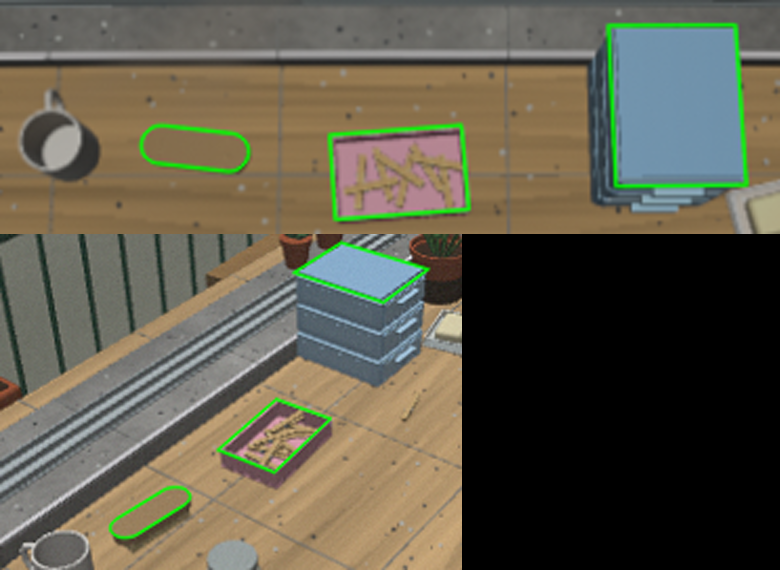

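move_arm --motion '[0, 0, -0.05, 40, 58, 0, 1, 0, 0, -0.1, 79, 116, 0, 1, 0, 0, -0.15, 118, 174, 0, 1, 0, 0, -0.2, 157, 232, 0, 1, 0, 0, -0.257, 197, 291, 0, 1, 0, 0, -0.257, 200, 345, 0, 1, 0, 0, -0.257, 204, 400, 0, 1, 0, 0, -0.257, 208, 455, 0, 1, 0, 0, -0.257, 211, 510, 0, 1, 0, 0, -0.257, 214, 560, 0, 1, 0, 0, -0.257, 215, 579, 0, 1, 0, 0, -0.257, 215, 579, 0, 1]'

```text
clock: 3.0
ee_pos: [418.9, -10.4, 302.9]
tcp_rot: [[0.997, 0.079, 0.001], [0.079, -0.997, 0.0], [0.001, -0.0, -1.0]]
ft_force: [-0.2, -0.2, 0.1]
gripper_width: 88.3
```

```bash
python3 - <<'E'
from h import *
import cv2
im=cv2.imread("pics/top0.png").astype(float).sum(2)
P=[]
for u in range(100,385,4):
    c=im[148:160,u]; k=4+np.argmin(c[4:8]); h=(c[k]+c[k+3:].max())/2
    j=k+np.argmax(c[k:]>h); r=148+j-1+(h-c[j-1])/(c[j]-c[j-1])
    P.append([u,r])
W=unproj("top",np.array(P),0); 
a=np.polyfit(W[:,1],W[:,0],1); r=W[:,0]-np.polyval(a,W[:,1]); g=abs(r)<3
a=np.polyfit(W[g,1],W[g,0],1); print(a,g.sum(),r[g].std(), [np.polyval(a,y) for y in(-168,257)])
print(proj("side",np.array([[np.polyval(a,y),y,0] for y in(600,257,0,-200)])))
s=bot.read_state(); print(s["clock"],s["ee_pos"],s["tcp_rot"],s["ft_force"])
E
```

```text
[9.20860040e-04 6.47564573e+02] 72 0.27977496513488115 [np.float64(647.4098681463638), np.float64(647.8012336633905)]
[[141.35451405 296.74845774]
 [226.62576606 235.60635605]
 [277.6631401  199.149618  ]
 [311.38922936 175.11264393]]
3.0 [418.89808263 -10.4390545  302.9316127 ] [[ 9.96893765e-01  7.87545848e-02  7.32951087e-04]
 [ 7.87543159e-02 -9.96893980e-01  3.88701311e-04]
 [ 7.61286537e-04 -3.29770852e-04 -9.99999656e-01]] [-0.22136657 -0.21109412  0.08708357]
```

move_arm --motion '[0, 0, 0, 0, 0, -60, 1, 0, 0, 0, 0, 0, -120, 1, 0, 0, 0, 0, 0, -175, 1, 0, 0, 0, 0, 0, -215, 1, 0, 0, 0, 0, 0, -228, 1, 0, 0, 0, 0, 0, -228, 1, 0, 0, 0, 8, 0, -228, 1, 0, 0, 0, 13, 0, -228, 1, 0, 0, 0, 18, 0, -228, 1, 0, 0, 0, 23, 0, -228, 1, 0, 0, -0.01, 29, 0, -228, 1, 0, 0, -0.02, 36, 0, -228, 1]'

```text
clock: 4.5
ee_pos: [457.7, -11.8, 76.7]
tcp_rot: [[0.999, 0.054, -0.004], [0.054, -0.999, 0.0], [-0.004, -0.001, -1.0]]
ft_force: [-2.0, -0.0, 1.3]
gripper_width: 87.9
```

move_arm --motion '[0, 0, -0.01, 8, 0, 0, 1, 0, 0, -0.02, 16, 0, 0, 1, 0, 0, -0.03, 24, 0, 0, 1, 0, 0, -0.04, 32, 0, 0, 1, 0, 0, -0.05, 40, 0, 0, 1, 0, 0, -0.055, 47, 0, 0, 1, 0, 0, -0.055, 53, 0, 0, 1, 0, 0, -0.055, 58, 0, 0, 1, 0, 0, -0.055, 62, 0, 0, 1, 0, 0, -0.055, 65, 0, 0, 1, 0, 0, -0.055, 67, 0, 0, 1, 0, 0, -0.055, 67, 0, 0, 1]'

```text
clock: 6.0
ee_pos: [524.8, -12.1, 76.6]
tcp_rot: [[1.0, -0.0, -0.004], [-0.0, -1.0, 0.0], [-0.004, -0.0, -1.0]]
ft_force: [-0.8, -0.1, 0.4]
gripper_width: 88.3
```

```bash
python3 m.py fit1 tray
```

```text
tray ['side'] [ 5.89913e+02 -7.02200e+00  5.00000e-03] 0.491
tray ['side'] [ 5.89913e+02 -7.02200e+00  5.00000e-03] 0.491
```

View pics/fit1.png

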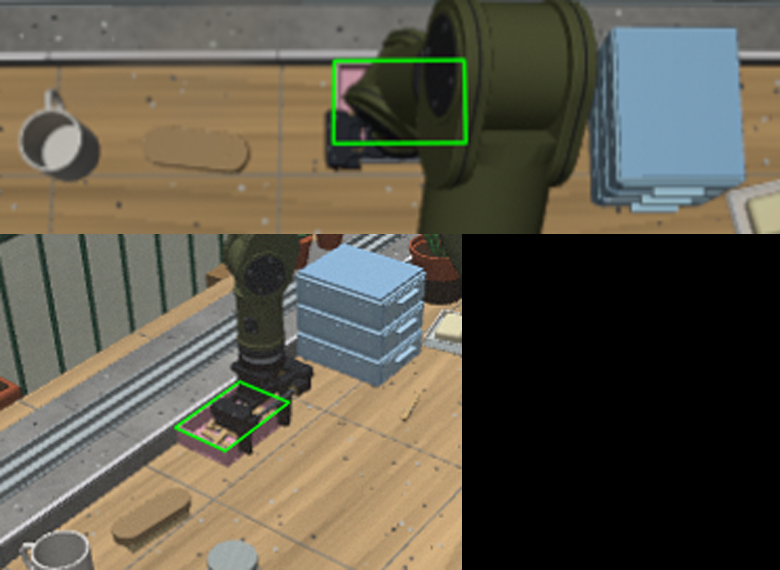

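move_arm --motion '[0, 0, 0, 1, 0, 0, 1, 0, 0, 0, 2, 0, 0, 1, 0, 0, 0, 3, 0, 0, 1, 0, 0, 0, 3, 0, 0, 1]'

```text
clock: 6.7
ee_pos: [526.7, -12.1, 76.6]
tcp_rot: [[1.0, 0.0, -0.006], [0.0, -1.0, 0.0], [-0.006, -0.0, -1.0]]
ft_force: [-4.2, 0.4, 3.6]
gripper_width: 87.9
```

move_arm --motion '[0, 0, 0, 1, 0, 0, 1, 0, 0, 0, 2, 0, 0, 1, 0, 0, 0, 2, 0, 0, 1]'

```text
clock: 7.08
ee_pos: [526.9, -12.1, 76.5]
tcp_rot: [[1.0, 0.0, -0.009], [0.0, -1.0, -0.001], [-0.009, 0.001, -1.0]]
ft_force: [-9.1, 1.2, 6.1]
gripper_width: 88.1
```

move_arm --motion '[0, 0, 0, 1, 0, 0, 1, 0, 0, 0, 2, 0, 0, 1, 0, 0, 0, 2, 0, 0, 1]'

```text
clock: 7.45
ee_pos: [527.1, -12.1, 76.4]
tcp_rot: [[1.0, 0.0, -0.013], [0.0, -1.0, -0.001], [-0.013, 0.001, -1.0]]
ft_force: [-11.4, 0.9, 9.0]
gripper_width: 88.0
```

```bash
python3 - <<'E'
from h import *
print(bot.read_state()["joint_pos"].round(3))
E
```

```text
[ 0.15   0.966 -0.361  1.975  0.897  0.382 -2.495]
```

move_arm --motion '[0, 0, 0, -6, 0, 0, 1, 0, 0, 0, -20, 0, 0, 1, 0, 0, 0, -30, 0, 20, 1, 0, 0, 0, -30, 0, 70, 0.5, 0, 0, 0, -25, 20, 90, 0.5, 0, 0, 0, -20, 65, 90, 0.5, 0, 0, 0, -10, 110, 90, 0.5, 0, 0, 0, 10, 135, 90, 0.5, 0, 0, 0, 10, 135, 90, 0.5]'

```text
clock: 8.57
ee_pos: [543.8, 126.2, 167.2]
tcp_rot: [[1.0, 0.002, 0.0], [0.002, -1.0, 0.004], [0.0, -0.004, -1.0]]
ft_force: [-0.8, -0.6, 0.7]
gripper_width: 44.2
```

move_arm --motion '[0, 0, -0.17, 10, 0, 0, 0.5, 0, 0, -0.34, 20, -4, 0, 0.5]'

```text
clock: 8.82
ee_pos: [561.8, 117.6, 166.3]
tcp_rot: [[0.94, -0.34, -0.004], [-0.34, -0.94, 0.002], [-0.004, -0.001, -1.0]]
ft_force: [-1.1, 0.1, -1.1]
gripper_width: 44.1
```

```bash
python3 - <<'E'
from h import *
s=bot.read_state();print(s["joint_pos"].round(3),s["ee_pos"],s["tcp_rot"].round(2))
im=bot.get_image("top");m=mask("top","tray");
if m is not None:print(m.sum(),fit("tray",(592,-7,0),{"top":m}))
m2=mask("side","tray"); print(fit("tray",(592,-7,0),{"side":m2}))
E
```

```text
[-0.092  0.832 -0.334  1.824  0.463  0.566 -2.639] [561.80853922 117.56435012 166.3419299 ] [[ 0.94 -0.34 -0.  ]
 [-0.34 -0.94  0.  ]
 [-0.   -0.   -1.  ]]
280 (array([ 5.97482383e+02, -1.46832487e+01,  8.95137355e-03]), np.float64(0.8372566114501598))
(array([ 5.90599342e+02, -4.88593686e+00,  6.23128436e-03]), np.float64(0.4914400805639476))
```

move_arm --motion '[0, 0, 0.17, 0, 0, 0, 0.5, 0, 0, 0.34, 0, 0, 0, 0.5, 0, 0, 0.51, 0, 0, 0, 0.5, 0, 0, 0.68, 0, 0, 0, 0.5]'

```text
clock: 9.48
ee_pos: [561.0, 118.4, 166.7]
tcp_rot: [[0.94, 0.342, -0.004], [0.342, -0.94, -0.001], [-0.004, -0.0, -1.0]]
ft_force: [0.4, -0.3, -0.6]
gripper_width: 43.9
```

```bash
python3 - <<'E'
from h import *
s=bot.read_state();print(s["joint_pos"].round(3),s["ee_pos"],s["tcp_rot"].round(2))
E
```

```text
[ 0.011  0.862 -0.524  1.819  0.676  0.652 -2.14 ] [560.99926679 118.41998967 166.67320036] [[ 0.94  0.34 -0.  ]
 [ 0.34 -0.94 -0.  ]
 [-0.   -0.   -1.  ]]
```

move_arm --motion '[0, 0, 0.17, 5, 0, 0, 0.5, 0, 0, 0.34, 10, 0, 0, 0.5, 0, 0, 0.51, 15, 0, 0, 0.5, 0, 0, 0.68, 20, 0, 0, 0.5, 0, 0, 0.85, 25, 0, 0, 0.5, 0, 0, 1.02, 32, -4, 0, 0.5, 0, 0, 1.13, 32, -4, 0, 0.5, 0, 0, 1.23, 32, -4, 0, 0.5, 0, 0, 1.23, 32, -4, -45, 0.5, 0, 0, 1.23, 32, -4, -80, 0.5, 0, 0, 1.23, 32, -4, -90, 0.5, 0, 0, 1.23, 32, -4, -90, 0.5]'

```text
clock: 10.98
ee_pos: [593.3, 114.9, 76.8]
tcp_rot: [[-0.0, 1.0, -0.0], [1.0, 0.0, -0.004], [-0.004, -0.0, -1.0]]
ft_force: [-0.6, 0.3, 0.7]
gripper_width: 44.1
```

```bash
python3 - <<'E'
from h import *
s=bot.read_state();print(s["joint_pos"].round(3),s["ee_pos"],s["tcp_rot"].round(3))
E
python3 m.py fit2 tray
```

```text
[ 0.128  1.096 -0.741  1.737  1.054  0.766 -1.172] [593.32771565 114.93267527  76.79846628] [[-0.     1.    -0.   ]
 [ 1.     0.    -0.004]
 [-0.004 -0.    -1.   ]]
tray ['top'] [ 5.71409e+02  1.66590e+01 -3.69000e-01] 0.564
tray ['side'] [ 5.91187e+02 -1.21390e+01  4.00000e-02] 0.426
tray ['top', 'side'] [ 5.90745e+02 -5.58900e+00  4.50000e-02] 0.994
```

View pics/fit2.png

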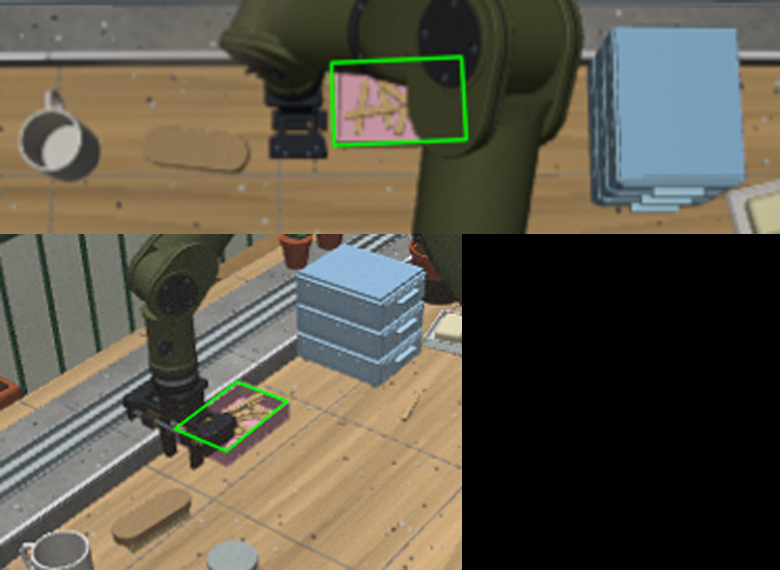

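move_arm --motion '[0, 0, 0, 0, -10, 0, 0.5, 0, 0, 0, 0, -17, 0, 0.5, 0, 0, 0, 0, -22, 0, 0.5, 0, 0, 0, 0, -27, 0, 0.5, 0, 0, 0, 0, -32, 0, 0.5, 0, 0, 0, 0, -39, 0, 0.5, 0, 0, 0, 0, -46, 0, 0.5, 0, 0, 0, 0, -54, 0, 0.5, 0, 0, 0, 0, -62, 0, 0.5, 0, 0, 0, 0, -70, 0, 0.5, 0, 0, 0, 0, -78, 0, 0.5, 0, 0, 0, 0, -86, 0, 0.5]'

```text
clock: 12.68
ee_pos: [593.4, 28.4, 76.7]
tcp_rot: [[0.001, 1.0, -0.0], [1.0, -0.001, -0.005], [-0.005, -0.0, -1.0]]
ft_force: [-0.1, 1.1, -0.1]
gripper_width: 44.3
```

move_arm --motion '[0, 0, 0, 0, -8, 0, 0.5, 0, 0, 0, 0, -16, 0, 0.5, 0, 0, 0, 0, -24, 0, 0.5, 0, 0, 0, 0, -32, 0, 0.5, 0, 0, 0, 0, -40, 0, 0.5, 0, 0, 0, 0, -48, 0, 0.5, 0, 0, 0, 0, -56, 0, 0.5, 0, 0, 0, 0, -63, 0, 0.5, 0, 0, 0, 0, -69, 0, 0.5, 0, 0, 0, 0, -74, 0, 0.5, 0, 0, 0, 0, -78, 0, 0.5, 0, 0, 0, 0, -80, 0, 0.5]'

```text
clock: 14.18
ee_pos: [593.4, -51.2, 76.7]
tcp_rot: [[0.001, 1.0, -0.0], [1.0, -0.001, -0.005], [-0.005, -0.0, -1.0]]
ft_force: [-1.5, 1.2, 1.0]
gripper_width: 43.9
```

```bash
python3 - <<'E'
from h import *
bot.get_image("side"); m=mask("side","tray"); print(fit("tray",(592,-140,0),{"side":m}))
bot.get_image("top"); m=mask("top","tray"); 
if m is not None: print(fit("tray",(592,-140,0),{"top":m}))
print(bot.read_state()["joint_pos"].round(3))
E
```

```text
(array([ 5.89100717e+02, -1.45174930e+02,  5.10365896e-02]), np.float64(0.5061316106427242))
(array([ 5.91694426e+02, -1.40895544e+02,  5.73261173e-03]), np.float64(0.5667859595850052))
[ 0.406  1.09  -0.736  1.765  1.073  0.751 -0.924]
```

move_arm --motion '[0, 0, 0, 0, -4, 0, 0.5, 0, 0, 0, 0, -8, 0, 0.5, 0, 0, 0, 0, -12, 0, 0.5, 0, 0, 0, 0, -15, 0, 0.5, 0, 0, 0, 0, -17, 0, 0.5, 0, 0, 0, 0, -19, 0, 0.5, 0, 0, 0, 0, -19, 0, 0.5]'

```text
clock: 15.25
ee_pos: [593.3, -70.5, 76.6]
tcp_rot: [[0.001, 1.0, -0.001], [1.0, -0.001, -0.005], [-0.005, -0.001, -1.0]]
ft_force: [-0.2, 0.8, 0.0]
gripper_width: 44.1
```

move_arm --motion '[0, 0, 0, 0, -1, 0, 0.5, 0, 0, 0, 0, -2, 0, 0.5, 0, 0, 0, 0, -3, 0, 0.5, 0, 0, 0, 0, -3, 0, 0.5]'

```text
clock: 15.75
ee_pos: [593.3, -73.3, 76.6]
tcp_rot: [[0.001, 1.0, -0.001], [1.0, -0.001, -0.005], [-0.005, -0.0, -1.0]]
ft_force: [0.1, 0.7, -0.3]
gripper_width: 43.6
```

move_arm --motion '[0, 0, 0, 0, -1, 0, 0.5, 0, 0, 0, 0, -2, 0, 0.5, 0, 0, 0, 0, -2, 0, 0.5]'

```text
clock: 16.12
ee_pos: [593.4, -75.0, 76.6]
tcp_rot: [[0.001, 1.0, -0.0], [1.0, -0.001, -0.004], [-0.004, -0.0, -1.0]]
ft_force: [-0.5, 0.7, -1.5]
gripper_width: 44.1
```

move_arm --motion '[0, 0, 0, 0, -1, 0, 0.5, 0, 0, 0, 0, -2, 0, 0.5, 0, 0, 0, 0, -2, 0, 0.5]'

```text
clock: 16.5
ee_pos: [593.3, -75.5, 76.7]
tcp_rot: [[-0.0, 1.0, -0.0], [1.0, 0.0, -0.002], [-0.002, -0.0, -1.0]]
ft_force: [-0.7, 5.5, -1.1]
gripper_width: 44.0
```

move_arm --motion '[0, 0, 0, 0, -1, 0, 0.5, 0, 0, 0, 0, -1, 0, 0.5]'

```text
clock: 16.75
ee_pos: [593.2, -75.6, 76.8]
tcp_rot: [[-0.0, 1.0, -0.0], [1.0, 0.0, -0.0], [-0.0, -0.0, -1.0]]
ft_force: [-1.2, 5.2, -0.9]
gripper_width: 44.3
```

move_arm --motion '[0, 0, 0, 0, 8, 0, 0.5, 0, 0, 0, 0, 25, 0, 0.5, 0, 0, 0, 0, 45, 30, 0.5, 0, 0, 0, 0, 80, 80, 0.5, 0, 0, 0, 0, 140, 120, 0.5, 0, 0, 0, 0, 200, 140, 0.5, 0, 0, 0, 0, 260, 140, 0.5, 0, 0, 0, 0, 260, 140, 0.5]'

```text
clock: 17.75
ee_pos: [591.9, 189.5, 218.4]
tcp_rot: [[-0.008, 1.0, 0.001], [1.0, 0.008, 0.0], [0.0, 0.001, -1.0]]
ft_force: [0.8, 0.2, 0.7]
gripper_width: 44.2
```

```bash
sed -i 's/"tray":(496,-4,0.1)/"tray":(592,-168,0.0)/' m.py; python3 m.py fit3 tray; python3 -c "
from h import *
s=bot.read_state();print(s['joint_pos'].round(3),s['ee_pos'])"
```

```text
tray ['top'] [ 5.84970e+02 -1.83828e+02  1.85000e-01] 0.668
tray ['side'] [ 5.91774e+02 -1.69351e+02  1.40000e-02] 0.037
tray ['top', 'side'] [ 5.91817e+02 -1.69920e+02  1.30000e-02] 0.707
[ 0.073  0.924 -0.863  1.637  0.822  0.987 -1.082] [593.50464349 180.17543367 216.02858925]
```

View pics/fit3.png

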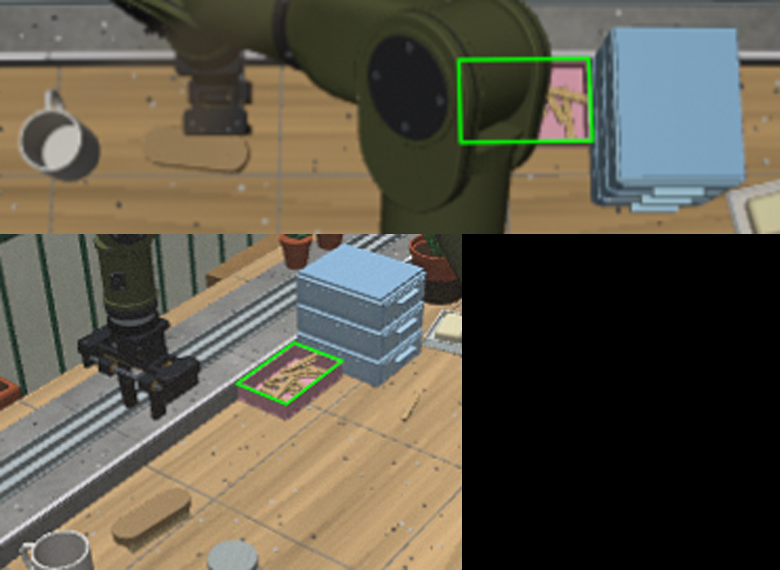

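move_arm --motion '[0, 0, 0, -15, -40, 0, 0, 0, 0, 0, -40, -85, 0, 0, 0, 0, 0, -65, -130, 0, 0, 0, 0, 0, -94, -175, 0, 0, 0, 0, 0, -94, -220, 0, 0, 0, 0, 0, -94, -265, 0, 0, 0, 0, 0, -94, -310, 0, 0, 0, 0, 0, -94, -340, 0, 0, 0, 0, 0, -94, -350, 0, 0, 0, 0, 0, -94, -350, -55, 0, 0, 0, 0, -94, -350, -110, 0, 0, 0, 0, -94, -350, -140, 0]'

```text
clock: 19.45
ee_pos: [498.0, -167.6, 74.3]
tcp_rot: [[0.001, 1.0, -0.003], [1.0, -0.001, -0.004], [-0.004, -0.003, -1.0]]
ft_force: [0.6, -0.1, 0.8]
gripper_width: 0.3
```

move_arm --motion '[0, 0, 0, 7, 0, 0, 0, 0, 0, 0, 12, 0, 0, 0, 0, 0, 0, 15, 0, 0, 0, 0, 0, 0, 17, 0, 0, 0, 0, 0, 0, 19, 0, 0, 0, 0, 0, 0, 20, 0, 0, 0, 0, 0, 0, 20, 0, 0, 0]'

```text
clock: 20.32
ee_pos: [519.4, -168.1, 76.7]
tcp_rot: [[0.001, 1.0, -0.0], [1.0, -0.001, -0.005], [-0.005, -0.0, -1.0]]
ft_force: [-0.1, -0.1, 0.2]
gripper_width: 0.4
```

move_arm --motion '[0, 0, 0, 1, 0, 0, 0, 0, 0, 0, 2, 0, 0, 0, 0, 0, 0, 2, 0, 0, 0]'

```text
clock: 20.7
ee_pos: [521.3, -168.0, 76.6]
tcp_rot: [[0.001, 1.0, -0.001], [1.0, -0.001, -0.005], [-0.005, -0.001, -1.0]]
ft_force: [-0.3, 0.2, 0.3]
gripper_width: 0.5
```

move_arm --motion '[0, 0, 0, 1, 0, 0, 0, 0, 0, 0, 2, 0, 0, 0, 0, 0, 0, 3, 0, 0, 0, 0, 0, 0, 3, 0, 0, 0]'

```text
clock: 21.2
ee_pos: [521.8, -168.0, 76.5]
tcp_rot: [[0.001, 1.0, -0.006], [1.0, -0.001, -0.005], [-0.005, -0.006, -1.0]]
ft_force: [-6.8, 0.7, 6.1]
gripper_width: -0.0
```

move_arm --motion '[0, 0, 0, 1, 0, 0, 0, 0, 0, 0, 2, 0, 0, 0, 0, 0, 0, 3, 0, 0, 0, 0, 0, 0, 3, 0, 0, 0]'

```text
clock: 21.7
ee_pos: [522.1, -168.0, 76.5]
tcp_rot: [[0.0, 1.0, -0.011], [1.0, -0.0, -0.006], [-0.006, -0.011, -1.0]]
ft_force: [-13.9, 1.2, 13.6]
gripper_width: 0.8
```

move_arm --motion '[0, 0, 0, -8, 0, 0, 0, 0, 0, 0, -28, 0, 10, 0, 0, 0, 0, -45, 5, 60, 0.5, 0, 0, 0.1, -50, 30, 110, 0.5, 0, 0, 0.25, -51, 75, 120, 0.5, 0, 0, 0.4, -51, 125, 120, 0.5, 0, 0, 0.55, -51, 175, 120, 0.5, 0, 0, 0.7, -51, 225, 120, 0.5, 0, 0, 0.85, -51, 275, 120, 0.5, 0, 0, 1.0, -51, 325, 120, 0.5, 0, 0, 1.15, -51, 375, 120, 0.5, 0, 0, 1.3, -51, 415, 120, 0.5]'

```text
clock: 23.2
ee_pos: [476.8, 249.7, 196.9]
tcp_rot: [[-0.965, 0.263, 0.006], [0.263, 0.965, 0.001], [-0.005, 0.002, -1.0]]
ft_force: [0.4, -0.3, 0.8]
gripper_width: 44.5
```

move_arm --motion '[0, 0, 0.144, 0, 17, 0, 0.5, 0, 0, 0.144, 0, 17, 0, 0.5]'

```text
clock: 23.45
ee_pos: [476.4, 265.7, 196.7]
tcp_rot: [[-0.992, 0.127, 0.005], [0.127, 0.992, 0.001], [-0.005, 0.002, -1.0]]
ft_force: [-0.7, -0.6, 0.1]
gripper_width: 43.9
```

```bash
sed -i 's/"brush":(522,258,-.1)/"brush":(529,257,-.12)/' m.py; python3 m.py fit4 brush tray; python3 -c "
from h import *
s=bot.read_state();print(s['joint_pos'].round(3),s['ee_pos'],s['tcp_rot'].round(3))"
```

```text
brush ['side'] [ 5.23439e+02  2.58271e+02 -3.50000e-02] 0.096
brush ['side'] [ 5.23439e+02  2.58271e+02 -3.50000e-02] 0.096
tray ['top'] [ 5.94690e+02 -1.75303e+02  1.00000e-03] 0.206
tray ['side'] [ 5.92630e+02 -1.69579e+02 -1.20000e-02] 0.048
tray ['top', 'side'] [ 5.94306e+02 -1.71401e+02  3.00000e-03] 0.27
[-0.     0.984 -1.109  1.883  1.07   1.022 -0.158] [476.77182184 262.78231438 196.60685239] [[-0.992  0.13   0.005]
 [ 0.13   0.992 -0.002]
 [-0.005 -0.001 -1.   ]]
```

View pics/fit4.png

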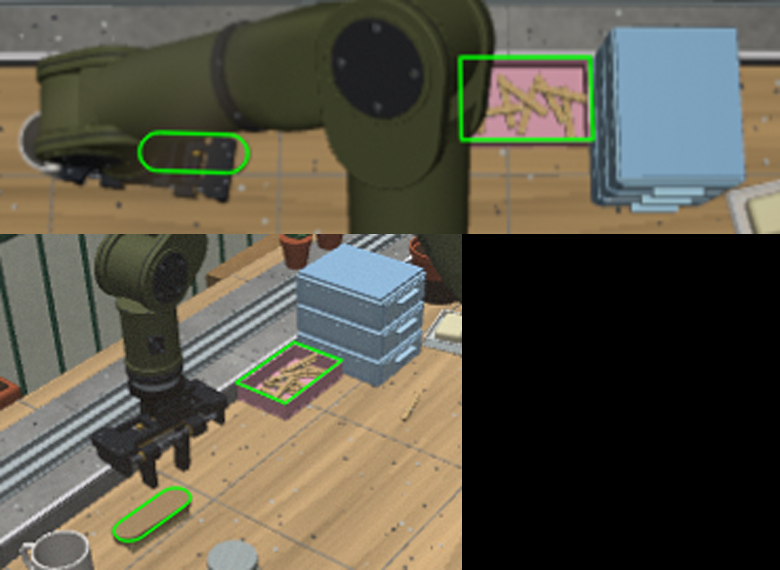

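move_arm --motion '[0, 0, 0, 0, -2, -50, 0.5, 0, 0, 0, 0, -2, -100, 0.5, 0, 0, 0, 0, -2, -119, 0.5, 0, 0, 0, 0, -2, -119, 0.5, 0, 0, 0, 7, -2, -119, 0.5, 0, 0, 0, 12, -2, -119, 0.5, 0, 0, 0, 17, -2, -119, 0.5, 0, 0, 0, 22, -2, -119, 0.5, 0, 0, 0, 27, -2, -119, 0.5, 0, 0, 0, 32, -2, -119, 0.5, 0, 0, 0.01, 38, -2, -119, 0.5, 0, 0, 0.02, 45, -2, -119, 0.5]'

```text
clock: 25.25
ee_pos: [521.8, 261.9, 77.6]
tcp_rot: [[-0.994, 0.107, 0.004], [0.107, 0.994, -0.001], [-0.005, -0.001, -1.0]]
ft_force: [-1.4, 0.5, 0.1]
gripper_width: 44.4
```

move_arm --motion '[0, 0, 0.02, 7, 0, 0, 0.5, 0, 0, 0.04, 14, 0, 0, 0.5, 0, 0, 0.06, 21, 0, 0, 0.5, 0, 0, 0.08, 28, 0, 0, 0.5, 0, 0, 0.1, 35, 0, 0, 0.5, 0, 0, 0.107, 42, 0, 0, 0.5, 0, 0, 0.107, 47, 0, 0, 0.5, 0, 0, 0.107, 51, 0, 0, 0.5, 0, 0, 0.107, 54, 0, 0, 0.5, 0, 0, 0.107, 56, 0, 0, 0.5, 0, 0, 0.107, 57, 0, 0, 0.5, 0, 0, 0.107, 57, 0, 0, 0.5]'

```text
clock: 26.75
ee_pos: [578.5, 261.9, 77.6]
tcp_rot: [[-1.0, 0.001, 0.005], [0.001, 1.0, -0.0], [-0.005, -0.0, -1.0]]
ft_force: [-0.8, -0.0, -0.4]
gripper_width: 43.9
```

```bash
sed -i 's/"brush":(529,257,-.12)/"brush":(615,257,0)/' m.py; python3 m.py fit5 brush tray
```

```text
brush ['top'] [615. 257.   0.] 1.0
brush ['side'] [6.00791e+02 2.69783e+02 6.60000e-02] 0.771
brush ['top', 'side'] [6.00791e+02 2.69783e+02 6.60000e-02] 1.771
tray ['top'] [ 594.673 -168.576   -0.   ] 0.082
tray ['side'] [ 5.91082e+02 -1.68259e+02  8.00000e-03] 0.031
tray ['top', 'side'] [ 5.93601e+02 -1.68822e+02  2.00000e-03] 0.14
```

View pics/fit5.png

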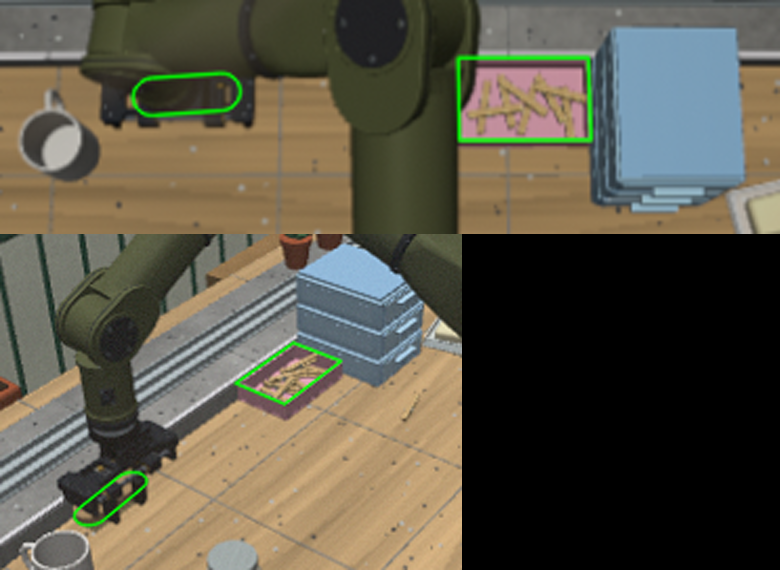

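move_arm --motion '[0, 0, 0, 1, 0, 0, 0.5, 0, 0, 0, 2, 0, 0, 0.5, 0, 0, 0, 3, 0, 0, 0.5, 0, 0, 0, 4, 0, 0, 0.5, 0, 0, 0, 5, 0, 0, 0.5, 0, 0, 0, 5, 0, 0, 0.5]'

```text
clock: 27.8
ee_pos: [583.5, 262.0, 77.6]
tcp_rot: [[-1.0, 0.001, 0.005], [0.001, 1.0, -0.0], [-0.005, -0.0, -1.0]]
ft_force: [-1.1, 0.3, 1.7]
gripper_width: 44.3
```

move_arm --motion '[0, 0, 0, 1, 0, 0, 0.5, 0, 0, 0, 2, 0, 0, 0.5, 0, 0, 0, 3, 0, 0, 0.5, 0, 0, 0, 3, 0, 0, 0.5]'

```text
clock: 28.3
ee_pos: [586.2, 261.9, 77.6]
tcp_rot: [[-1.0, 0.001, 0.004], [0.001, 1.0, -0.0], [-0.004, -0.0, -1.0]]
ft_force: [-3.3, -1.3, 1.3]
gripper_width: 44.2
```

move_arm --motion '[0, 0, 0, 1, 0, 0, 0.5, 0, 0, 0, 2, 0, 0, 0.5, 0, 0, 0, 3, 0, 0, 0.5, 0, 0, 0, 3, 0, 0, 0.5]'

```text
clock: 28.8
ee_pos: [586.6, 261.9, 77.6]
tcp_rot: [[-1.0, -0.001, -0.001], [-0.001, 1.0, -0.002], [0.001, -0.002, -1.0]]
ft_force: [-9.2, -1.3, 6.6]
gripper_width: 44.2
```

move_arm --motion '[0, 0, 0, 1, 0, 0, 0.5, 0, 0, 0, 2, 0, 0, 0.5, 0, 0, 0, 2, 0, 0, 0.5]'

```text
clock: 29.18
ee_pos: [586.8, 262.0, 77.6]
tcp_rot: [[-1.0, -0.002, -0.004], [-0.002, 1.0, -0.003], [0.004, -0.003, -1.0]]
ft_force: [-14.1, -2.2, 9.0]
gripper_width: 43.7
```

move_arm --motion '[0, 0, 0, -6, 0, 0, 0.5, 0, 0, 0, -20, 0, 0, 0.5, 0, 0, 0, -45, 0, 20, 0.5, 0, 0, 0, -80, -5, 70, 0.5, 0, 0, 0, -110, -10, 120, 0.5, 0, 0, 0, -130, -30, 170, 0.5, 0, 0, 0, -140, -70, 200, 0.5, 0, 0, 0, -150, -120, 220, 0.5, 0, 0, 0, -160, -170, 220, 0.5, 0, 0, 0, -165, -220, 220, 0.5, 0, 0, 0, -165, -270, 220, 0.5, 0, 0, 0, -165, -270, 220, 0.5]'

```text
clock: 30.68
ee_pos: [426.7, -12.4, 297.0]
tcp_rot: [[-1.0, 0.009, 0.004], [0.009, 1.0, -0.003], [-0.004, -0.003, -1.0]]
ft_force: [0.3, -0.2, 0.3]
gripper_width: 43.9
```

```bash
python3 m.py fit6 brush tray;python3 - <<'E'
from h import *
for c in ("top","side"):
    bot.get_image(c)
    for t in("jar","bottle","mug","soap","clip"): print(c,t,[np.round(r["location"]).tolist() for r in bot.recognise(c,t)[:1]])
E
```

```text
brush ['top'] [6.23650e+02 2.59048e+02 2.50000e-02] 0.094
brush ['side'] [6.18712e+02 2.61894e+02 5.50000e-02] 0.13
brush ['top', 'side'] [6.21459e+02 2.60579e+02 5.30000e-02] 0.249
tray ['top'] [ 5.98194e+02 -1.70846e+02  3.00000e-02] 0.35
tray ['side'] [ 5.90832e+02 -1.68207e+02  8.00000e-03] 0.049
tray ['top', 'side'] [ 5.92057e+02 -1.69488e+02  1.90000e-02] 0.41
top jar [[310.0, 308.0, 117.0]]
top bottle [[310.0, 307.0, 119.0]]
top mug [[536.0, 440.0, 42.0]]
top soap [[480.0, -525.0, 20.0]]
top clip [[274.0, -316.0, 73.0]]
side jar [[297.0, 340.0, 83.0]]
side bottle [[252.0, -321.0, 94.0]]
side mug [[521.0, 438.0, 56.0]]
side soap [[436.0, -483.0, 14.0]]
side clip []
```

View pics/fit6.png

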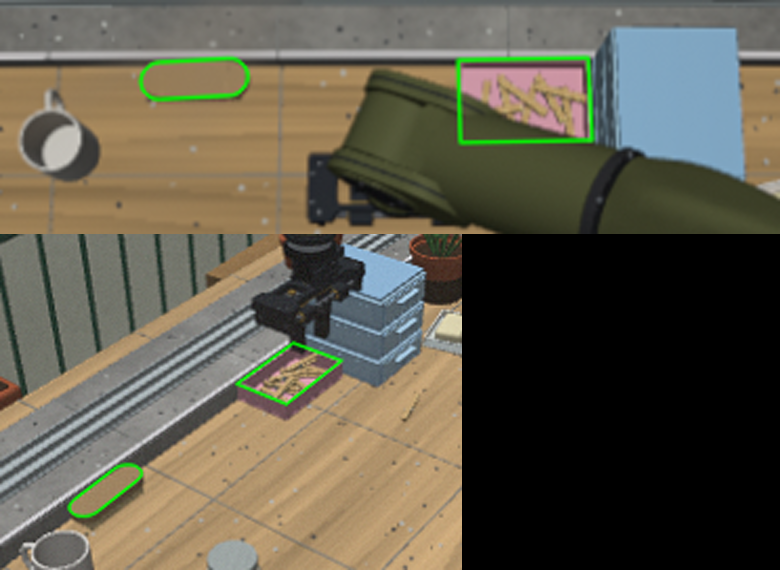

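move_arm --motion '[0, 0, 0, 15, 50, 0, 0.5, 0, 0, 0, 35, 100, 0, 0.5, 0, 0, 0, 60, 150, 0, 0.5, 0, 0, 0, 85, 200, 0, 0.5, 0, 0, 0, 110, 240, 0, 0.5, 0, 0, 0, 120, 270, 0, 0.5, 0, 0, 0, 120, 270, 0, 0.5, 0, 0, 0, 120, 270, 0, 0.5]'

```text
clock: 32.58
ee_pos: [546.2, 261.0, 297.3]
tcp_rot: [[-1.0, 0.001, 0.004], [0.001, 1.0, -0.002], [-0.004, -0.002, -1.0]]
ft_force: [0.8, 0.3, -0.5]
gripper_width: 44.1
```

```bash
cat > w.py <<'E'
from h import *
import sys,pickle
p=bot.camera_params("wrist"); s=bot.read_state(); im=bot.get_image("wrist")
cv2.imwrite(f"pics/{sys.argv[1]}.png",im); pickle.dump((p,s,im),open(sys.argv[1]+".pkl","wb"))
print(s["clock"],s["ee_pos"].round(1),s["tcp_rot"].round(3).tolist()); print(p["tool_from_camera"].round(3))
E
python3 w.py wbrush
```

```text
32.575 [546.2 261.  297.3] [[-1.0, 0.001, 0.004], [0.001, 1.0, -0.002], [-0.004, -0.002, -1.0]]
[[ 1.0000e-03 -9.6000e-01 -2.8000e-01  7.2696e+01]
 [ 1.0000e+00  1.0000e-03 -1.0000e-03 -8.4300e-01]
 [ 1.0000e-03 -2.8000e-01  9.6000e-01 -8.1269e+01]
 [ 0.0000e+00  0.0000e+00  0.0000e+00  1.0000e+00]]
```

View pics/wbrush.png

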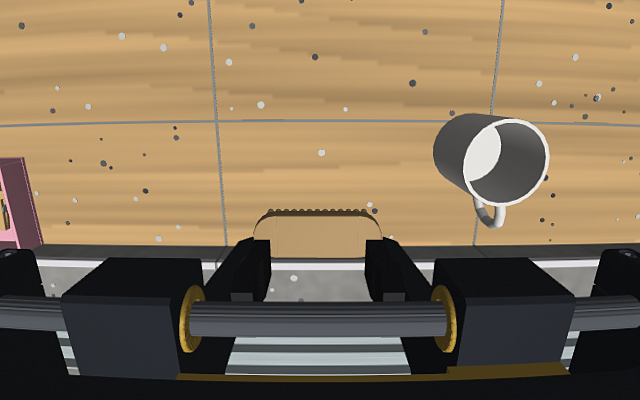

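move_arm --motion '[0, 0, 0, 0, -50, 0, 0.5, 0, 0, 0, 0, -100, 0, 0.5, 0, 0, 0, 0, -150, 0, 0.5, 0, 0, 0, 0, -200, 0, 0.5, 0, 0, 0, 0, -250, 0, 0.5, 0, 0, 0, 0, -300, 0, 0.5, 0, 0, 0, 0, -350, 0, 0.5, 0, 0, 0, -20, -385, 0, 0.5, 0, 0, 0, -20, -400, 0, 0.5, 0, 0, 0, -20, -400, 0, 0.5, 0, 0, 0, -20, -400, 0, 0.5]'

```text
clock: 34.0
ee_pos: [526.8, -136.6, 298.1]
tcp_rot: [[-1.0, -0.001, 0.006], [-0.001, 1.0, 0.001], [-0.006, 0.001, -1.0]]
ft_force: [-0.1, 0.3, -0.3]
gripper_width: 44.3
```

```bash
python3 w.py wtray; python3 - <<'E'
from h import *
import pickle
p,s,im=pickle.load(open("wbrush.pkl","rb"))
T=p["tool_from_camera"]; R=s["tcp_rot"]
def un(uv,z):
    d=(np.atleast_2d(uv)-p["K"][:2,2])/p["K"][0,0]; q=d.copy()
    for _ in range(20): q=d/(1+p["k1"]*(q**2).sum(1,keepdims=True))
    r=np.c_[q,np.ones(len(q))]@T[:3,:3].T@R.T; C=R@T[:3,3]+s["ee_pos"]
    return C+r*((z-C[2])/r[:,2])[:,None]
hsv=cv2.cvtColor(im,cv2.COLOR_BGR2HSV); g=im.astype(int).sum(2)
far=[];near=[];trim=[]
for u in range(276,362,3):
    wood=(hsv[:,u,1]>60)&(g[:,u]>200); k=225
    e=k+np.argmin(wood[k:]); far.append([u,e-.5])
    trim.append([u,250+np.argmax(g[250:280,u])])
    print(u,e,g[250:268,u].tolist()) if u%21==3 else 0
for n,P,z in(("far",far,34),("trim",trim,45)):
    W=un(np.array(P,float),z); a=np.polyfit(W[:,1],W[:,0],1); print(n,a[0].round(4),W[:,0].mean().round(1),W[:,0].std().round(2))
E
```

```text
34.0 [ 526.8 -136.6  298.1] [[-1.0, -0.001, 0.006], [-0.001, 1.0, 0.001], [-0.006, 0.001, -1.0]]
[[ 1.0000e-03 -9.6000e-01 -2.8000e-01  7.2699e+01]
 [ 1.0000e+00  1.0000e-03 -1.0000e-03 -8.4400e-01]
 [ 1.0000e-03 -2.8000e-01  9.6000e-01 -8.1272e+01]
 [ 0.0000e+00  0.0000e+00  0.0000e+00  1.0000e+00]]
276 258 [450, 447, 448, 447, 446, 451, 454, 345, 146, 206, 272, 233, 321, 602, 693, 672, 670, 673]
297 258 [448, 448, 448, 448, 447, 455, 451, 331, 155, 205, 271, 239, 300, 595, 695, 673, 670, 672]
318 258 [451, 451, 452, 449, 450, 454, 458, 400, 143, 203, 271, 240, 292, 588, 694, 675, 670, 670]
339 258 [454, 451, 454, 453, 453, 458, 460, 394, 144, 202, 272, 242, 296, 591, 694, 674, 670, 672]
360 258 [456, 455, 452, 454, 456, 465, 450, 267, 154, 212, 269, 238, 323, 605, 693, 674, 670, 673]
far -0.0013 645.4 0.04
trim -0.0014 647.6 0.05
```

View pics/wtray.png

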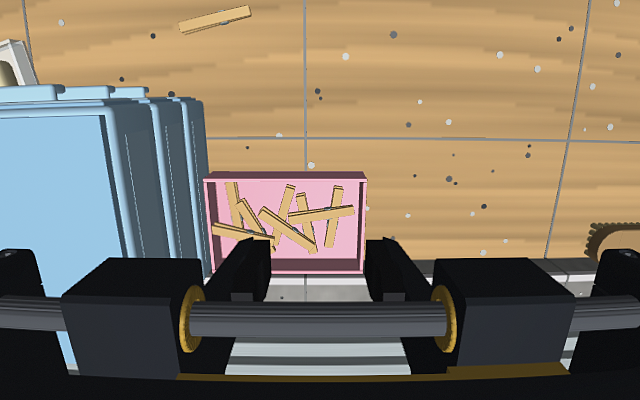

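```bash
python3 -c "
from rig import bot
print(bot.sign_off())"
```

```text
the job is handed in; nothing more can be done
None
```

The tray is in the corner and the brush is back against the upstand. I handed the job in at about 34 s of the 67 s allowed.

**Tray:** I pushed it back to the upstand with two open fingers and slid it right until it met the tiers (about 5 N). A final nudge against the upstand reached about 14 N.

**Brush:** I then pushed it back with two fingers on its straight side, turning it square on the way, until it met the upstand at about 14 N. Every push stayed below 15 N, and nothing was lifted.

**Last checks:**
- **Brush:** In the wrist view its far edge runs parallel to the upstand (slope −0.0013 against −0.0014). The gap is about 1 mm or less, within calibration.
- **Tray:** In the wrist view it sits square in the corner. The clearest outline fit, before the arm moved back over it, put it at about (594, −169) mm with yaw near 0. That puts its right end at about y = −254, and the tiers' side measured about −253.
- **Other items:** Jar, mug, bottle and soap were found within about 5 mm of where they started in the side view. The top-view network disagreed for the bottle and soap, whose view the arm was probably blocking. It also gave a wrong place for the clip, and the side view missed the clip, but it shows lying on the tiles in the last wrist view.
- **Fits that disagreed:** The brush's outline fits gave a yaw of 0.025 to 0.055 rad. I set these aside: the side camera's fit also disagreed with the top one by about 0.07 rad on the first pictures, and the wrist view is closer.

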